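Show a moulded hot-chocolate stick to the inspection camera

TASK

Lift the oblong hot-chocolate stick (its block is a rectangle seen from above, unlike the round and square ones) straight up out of its mould by the wooden handle, and show it to the small inspection camera: the middle of the chocolate 12 cm in front of the lens in the centre of its view, handle up, either broad side squarely facing the lens, which looks slightly down, so the stick must lean back to match. Finish while still holding it there, motionless. Do not touch the camera, and leave everything else where it stands.

Things in the scene. Friction and masses are not known exactly. Their poses are not given: they have to be found in the camera images.
- oblong_block (a point): Middle of the oblong stick's dark chocolate block (the one to show): 28 mm thick (own x), 54 wide (own y), 36 high (own z, up to the handle). Broad sides face own +x and -x. A 12 x 12 mm light-wood handle, sides parallel to the block's, runs from 18 to 93 mm above this point. Loose, about 70 g. At first its lower 32 mm sit in the mould with 1.2 mm play all round, 4 mm standing proud.
- oblong_handle (a point): Where to grip the oblong stick: on the middle line of its handle, 63 mm above the middle of the block, 45 mm above the block's top and 30 mm below the handle's end. Axes as oblong_block.
- oblong_mould_top (a point): Centre of the top face of the oblong stick's mould, a fixed aluminium block 70 x 70 x 40 mm with one rectangular cavity 32 mm deep, long along own y; z is up. The three moulds stand in a row to the left, in any order and turned, at least 100 mm from centre to centre; the handles end 119 mm above the worktop.
- round_block (a point): Round stick: a dark chocolate block, 44 mm across and round from above, 36 mm high, on the same kind of upright wooden handle, standing in its own aluminium mould; not wanted. The point is the middle of its block.
- square_block (a point): Square stick: a dark chocolate block, 38 x 38 mm from above, 36 mm high, on the same kind of upright wooden handle, standing in its own aluminium mould; not wanted. The point is the middle of its block.
- lens (a point): Middle of the camera's front glass. It looks along own -x, towards the robot, turned up to 0.35 rad either way and always 20 degrees down; y is level, z up square to the view (leaning 20 degrees away from the camera). Block's middle belongs at (-0.12, 0, 0) m on these axes, its x parallel to this x (either way), its handle to +z. Head: grey box 50 x 56 x 42 mm, black lens barrel 34 mm across, 15 long.
- camera_stand: The camera's fixed stand, with rod and head: dark foot 88 mm across (origin at the middle of its underside, on the worktop), thin upright tube and telescopic rod whose height varies (lens 191 to 251 mm above the worktop). The head sits on top of the rod, its middle 40 mm behind the lens. Not to be touched.
- espresso_cup: Small striped cup with an ear, 63 x 90 x 49 mm, a bystander; origin at its underside.
- spare_capsule: Coffee capsule 37 mm across, 22 mm high, domed side up, a bystander; origin at the middle of its underside.
Things that resemble listed ones, but are neither listed nor needed, are in the scene too. Leave any pink, purple or red look-alike of the part that bears oblong_block alone.

How it is judged:
On the way:
1. the oblong stick, in the fingers, has come straight up out of its mould, clear of it (z of oblong_block in the frame of oblong_mould_top above 0.026 m and horizontal distance between oblong_block and oblong_mould_top below 0.04 m and contact force between oblong_stick and the fingers above 1 N), for 0.04 s.
At the end, for the whole second after the job is handed in: The oblong stick is held still in the air by the gripper alone: block middle 100-140 mm in front of the lens, within 18 mm of the line of sight each way, handle up, broad side and handle square to the lens within 0.2 rad; other sticks within 20 mm, cup and capsule within 30 mm of their starts (x of oblong_block in the frame of lens between -0.14 and -0.1 m and y of oblong_block in the frame of lens between -0.018 and 0.018 m and z of oblong_block in the frame of lens between -0.018 and 0.018 m and angle between the x axis of oblong_block and the x axis of lens, either way round below 0.2 rad and angle between the z axis of oblong_block and the z axis of lens, either way round below 0.2 rad and angle between oblong_block's own z axis and vertical below 0.7 rad and contact force between oblong_stick and the fingers above 1 N and contact force between oblong_stick and camera_stand below 0.1 N and distance of each of round_block, square_block from where it was at the start of the episode below 0.02 m and distance of each of espresso_cup, spare_capsule from where it was at the start of the episode below 0.03 m and linear speed of oblong_stick below 0.03 m/s and angular speed of oblong_stick below 0.2 rad/s and height (world z) of oblong_block above 0.11 m); the arm keeps its last pose, push and grip.
It fails at once if the camera or its stand was touched (contact force between camera_stand and anything else above 1 N).
It fails at once if another stick was lifted or displaced (distance of any of round_block, square_block from where it was at the start of the episode above 0.02 m).
It fails at once if the cup or the capsule was displaced (distance of any of espresso_cup, spare_capsule from where it was at the start of the episode above 0.03 m).
It also fails if it takes over 32 s, if anything falls off the work surface, if the arm or the gripper's body presses on something with over 40 N, if the wrist force passes 120 N, or if a joint passes its speed limit or range.

ROBOT

A 7-joint arm with a two-finger parallel gripper is mounted at the origin on a cart in front of the work surface, level with it; the furniture and walls round the work are solid. World frame = base frame: x ahead of the robot, y to its left, z up, the work surface at z = 0. Lengths are in m, angles in rad, forces in N, time in s.
With the tool pointing down it reaches from about 0.425 to 0.925 m from the base axis. Payload 6.8 kg.
Tool frame: the origin (TCP) lies on the centre line of the jaws, within the pads' length; the fingertips stand 8 mm ahead of it and the grasp point (between the pads) lies 11 mm behind it (bot.tips_ahead is the distance from the TCP to the fingertips, in m); z points along the fingers, y is the line along which they close (so a half turn about z gives the same grasp; the last joint's range is limited). The gripper opens to 85 mm and grips with 20 to 120 N. Pads are 22 mm wide; open, the fingers measure 114 mm over their backs; the gripper's body (76 mm by 85 mm) begins 54 mm behind the grasp point. The pads swing forward as they close: fully open they stand 13 mm farther back than shut.
Start: joints at [1.055, 0.477, 0.022, 1.555, -0.011, 1.109, -0.083], TCP at [0.268, -0.62, 0.239] pointing down, gripper open.
Joint ranges: [-2.96, 2.96], [-0.34, 2.1], [-1.41, 1.46], [0.24, 2.44], [-1.37, 4.51], [0.17, 1.92], [-2.96, 2.96]. Speed limits (rad/s): [2.39, 2.39, 3.14, 3.14, 3.14, 3.14, 3.14].

INTERFACE

Orientations are given as a unit quaternion [w, x, y, z].
In Python, from station import bot gives the robot as it stands.
- The arm moves only by the tool send_rows, never from a script. Its argument "deltas" is text: rows parted by semicolons, each of 4 numbers parted by spaces: the shift along the tool's x, y, z in m, then the turn about the tool's z in degrees. In form: x y z spin; .... A call has 1 to 5 rows; each row is the pose to reach, as a shift and turn from the pose commanded when the call began, along the tool's axes at that moment; what a row does not reach only later rows make up. A row lasts 1/10 s, in which the tool goes at most 50 mm and 8.59 degrees, less where a joint would pass 70% of its speed; a pose out of reach is approached as far as the arm can. A call with a gripper value outside its range is refused whole. "claw" is the opening, from 0 (shut) to 1 (fully open), set as the call begins (left out, the last holds). The fingers move at their own pace and stop on an object; "force" is the grip in N (left out, the last holds). Time passes only in rows, so rows that repeat a pose let the fingers close. It gives the time, the measured TCP pose, the force, the opening and the grip force at its end, in the units of the state.
- bot.get_obs(): the state, without advancing time (a new reading comes with each control period).
- bot.read_camera(name): name is "scene" or "top" or "wrist"; returns a dict with "img" (480x640x3 uint8, red, green, blue), "depth" (480x640 float32, m along the optical axis (not along the pixel's ray), 0 where there is no reading), "fx", "fy", "cx", "cy" (pixels), "dist_coeffs" ([k1, k2, p1, p2, k3] as OpenCV has them; the pictures are not rectified), "camera_from_world" (4x4, takes a point from world to camera coordinates). Camera axes: x right, y up, looking along -z (the intrinsics and any distortion apply to the point x, -y, -z); pixel columns grow to the right and rows downward; lengths in m; the calibration is good to about 2 mm. A picture is of the moment at which its call begins.
- bot.hand_in(): hands the job in; it is judged then, once.
Trained networks look in a picture, given as the dict that the camera call returned (one of the last four; its "shot" number tells which), for a name from the list of things; names that differ only in an ending like _2 or _b are one class to them, and where a whole thing is asked for, a point or a joint stands for the part that bears it (a point fixed in the world has none). Each returns a list of dicts, best first, with "confidence" (0 to 1); they miss things now and then, are a little off and sometimes report something else, mostly with a low value. They report only what shows in the picture. A call takes as long as a camera call. They do not tell look-alikes from the thing itself.
- bot.masks_of(picture, query): "mask" (480x640 bool, what is visible of it).
- bot.landmark_of(picture, query): "xyz" ([x, y, z] in m, in world coordinates, good to about 4 mm: a listed point, or the origin of a listed thing).
The state is a dict: "t": time; "q": joint angles; "joint_vel": joint speeds; "joint_torque": joint torques, N m; "eef_pos": TCP position; "tool_rot": TCP orientation; "contact_force": force on the tool from outside, world axes, zero at the start; "torque": the same for the moment, N m; "gripper_width": opening from 0.0 (shut) to 1.0 (fully open); "grasp_force": force on a finger pad.
Only numpy, scipy, OpenCV 4.12 (cv2) and the standard library are available. Lean on these libraries where they do the work, as an engineer would, in place of code of your own. Each camera call takes 0.05 s, during which the arm holds its last target. There are 200 camera calls.

## Working session

There is one attempt and no reset: what is moved stays moved. The work goes in short steps, Python scripts to look and compute and a tool call to move; the robot and the scene stay as the last step left them, time stands still between calls to the robot, and variables do not carry over. Pictures are saved under pics/ and viewed, at most 10 in all, crops included, and the job is handed in when it is done.

Besides the shell and the picture viewer there is one more tool, called after "Request:" as a command line: name --argument value ..., lists and objects as JSON in quotes. send_rows: Moves the arm, as the interface text tells. Its arguments: {"type":"object","properties":{"deltas":{"type":"string"},"claw":{"type":"number"},"force":{"type":"number"}},"required":["deltas"]}

```bash
ls; mkdir -p pics; cat > h.py <<'E'
import numpy as np, cv2
from station import bot
def ray(p,uv):
    K=np.array([[p['fx'],0,p['cx']],[0,p['fy'],p['cy']],[0,0,1]])
    n=cv2.undistortPoints(np.array(uv,float).reshape(-1,1,2),K,np.array(p['dist_coeffs'],float)).reshape(-1,2)
    return n
def world(p,uv,d=None):
    uv=np.array(uv).reshape(-1,2); n=ray(p,uv)
    if d is None: d=p['depth'][uv[:,1].astype(int),uv[:,0].astype(int)]
    c=np.c_[n[:,0]*d,-n[:,1]*d,-d*np.ones(len(n)),np.ones(len(n))]
    return (c@np.linalg.inv(p['camera_from_world']).T)[:,:3]
def save(p,n): cv2.imwrite(f'pics/{n}.png',p['img'][:,:,::-1])
E
python3 - <<'E'
from h import *
np.set_printoptions(precision=4,suppress=True)
o=bot.get_obs(); print(o['eef_pos'],o['tool_rot'],o['gripper_width'])
for c in ['top','scene']:
    p=bot.read_camera(c); save(p,c+'0')
    print(c,p['camera_from_world'],p['fx'])
    for q in ['oblong_block','oblong_handle','oblong_mould_top','round_block','square_block','lens','camera_stand','espresso_cup','spare_capsule']:
        for r in bot.landmark_of(p,q): print(q,np.round(r['xyz'],4),round(r['confidence'],2))
a=cv2.imread('pics/top0.png');b=cv2.imread('pics/scene0.png')
E
```

```text
pics
[ 0.2674 -0.6191  0.2383] [-0.0009  0.9793  0.2025 -0.0003] 0.9990686486454122
top [[-0.0292 -0.9994 -0.0159  0.022 ]
 [ 0.9981 -0.0301  0.0545 -0.5629]
 [-0.0549 -0.0143  0.9984 -1.1262]
 [ 0.      0.      0.      1.    ]] 448.3508980641019
oblong_block [0.3949 0.0166 0.0186] 0.71
oblong_block [0.4352 0.2526 0.026 ] 0.71
oblong_block [ 0.4415 -0.1434  0.0146] 0.69
oblong_block [ 0.5499 -0.0563  0.0204] 0.65
oblong_block [ 0.5564 -0.1839  0.0207] 0.62
oblong_block [0.4859 0.1097 0.0275] 0.5
oblong_block [0.4859 0.1111 0.0386] 0.31
oblong_handle [ 0.5554 -0.1801  0.0856] 0.76
oblong_handle [0.4847 0.1093 0.0899] 0.75
oblong_handle [ 0.4419 -0.1512  0.0843] 0.71
oblong_handle [ 0.5511 -0.0524  0.0788] 0.6
oblong_handle [0.395  0.0152 0.0806] 0.56
oblong_mould_top [0.484  0.11   0.0399] 0.97
oblong_mould_top [ 0.4383 -0.061   0.0003] 0.37
round_block [0.4384 0.2524 0.0246] 0.56
square_block [0.5274 0.3814 0.0278] 0.75
lens [ 0.6255 -0.0612  0.2055] 0.68
camera_stand [ 0.6579 -0.0553  0.0013] 0.87
espresso_cup [ 0.4579 -0.3962  0.0007] 0.67
spare_capsule [ 0.4339 -0.0632  0.0001] 0.
[... 194 characters left out ...]
4.1309127140356
oblong_block [ 0.5459 -0.055   0.0127] 0.72
oblong_block [0.4854 0.1139 0.0238] 0.7
oblong_block [ 0.5541 -0.1811  0.0188] 0.67
oblong_block [0.3976 0.0204 0.0174] 0.57
oblong_block [ 0.4432 -0.1477  0.0175] 0.57
oblong_handle [ 0.5526 -0.1818  0.081 ] 0.93
oblong_handle [ 0.5484 -0.0516  0.0812] 0.85
oblong_handle [ 0.4455 -0.145   0.0797] 0.81
oblong_handle [0.3931 0.0166 0.0817] 0.57
oblong_mould_top [0.4891 0.1126 0.0398] 0.74
round_block [0.4385 0.2532 0.0283] 0.54
square_block [0.5288 0.3887 0.0236] 0.53
lens [ 0.6221 -0.0657  0.207 ] 0.61
camera_stand [ 0.6642 -0.0549  0.0004] 0.75
camera_stand [ 0.6241 -0.0618  0.208 ] 0.17
spare_capsule [ 0.4344 -0.0637  0.0024] 0.69
```

View pics/top0.png

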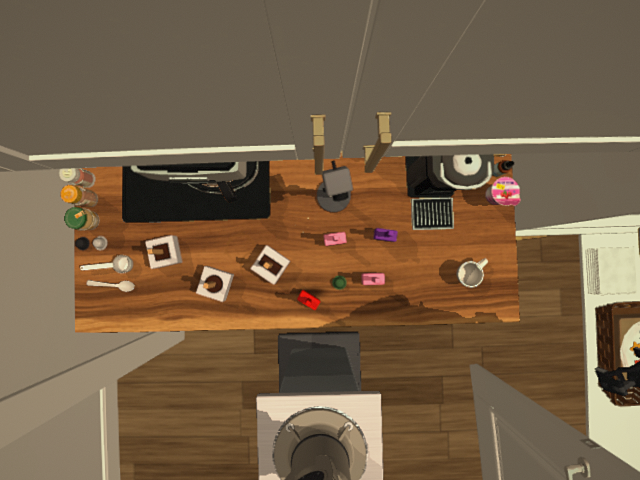

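View pics/scene0.png

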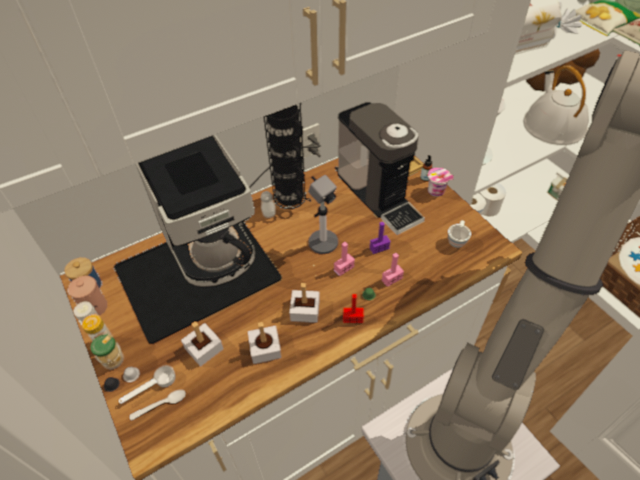

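Five upright sticks show no dark chocolate: pink (335,239), pink (373,279), purple (386,235) and red (309,299) are decoys. The dark blocks in moulds are at (270,265), (214,284) and (162,251). The (270,265) one looks rectangular, so I'll confirm it with a crop.

```bash
python3 - <<'E'
from h import *
np.set_printoptions(precision=4,suppress=True)
a=cv2.imread('pics/top0.png'); c=cv2.resize(a[225:310,135:300],None,fx=4.8,fy=4.8,interpolation=cv2.INTER_CUBIC); cv2.imwrite('pics/crop1.png',c)
P=[]
for i in range(3):
    for c in ['top','scene']:
        p=bot.read_camera(c)
        P.append([ (q,c,r['xyz']) for q in ['lens','camera_stand','oblong_mould_top','oblong_handle'] for r in bot.landmark_of(p,q) if r['confidence']>.5])
        if i==0:
            # mould outline via z=0.04 plane bright pixels
            ys,xs=np.mgrid[0:480,0:640]; uv=np.c_[xs.ravel(),ys.ravel()]
            w=world(p,uv); ok=(p['depth'].ravel()>0)&(abs(w[:,2]-.040)<.006)&(np.hypot(w[:,0]-.486,w[:,1]-.111)<.056)
            r=cv2.minAreaRect(w[ok][:,:2].astype(np.float32)*1000); print(c,'mould rect mm',r,ok.sum())
            col=p['img'].reshape(-1,3).astype(int)
            dk=(col.sum(1)<200)&(p['depth'].ravel()>0)&(abs(w[:,2]-.043)<.012)&(np.hypot(w[:,0]-.486,w[:,1]-.111)<.035)
            print('dark rect',cv2.minAreaRect(w[dk][:,:2].astype(np.float32)*1000),dk.sum())
            hd=(p['depth'].ravel()>0)&(w[:,2]>.06)&(w[:,2]<.13)&(np.hypot(w[:,0]-.486,w[:,1]-.111)<.03)
            print('handle',np.median(w[hd],0),w[hd][:,2].max(),hd.sum())
            # camera head points
            hd=(p['depth'].ravel()>0)&(w[:,2]>.15)&(np.hypot(w[:,0]-.655,w[:,1]+.058)<.06)
            pts=w[hd]; print('head',pts.min(0),pts.max(0),hd.sum(), cv2.minAreaRect(pts[:,:2].astype(np.float32)*1000))
            np.save('pics/head_%s.npy'%c,np.c_[pts,col[hd]])
for q in ['lens','camera_stand','oblong_mould_top']:
    print(q); print(np.array([x[2] for l in P for x in l if x[0]==q]))
print(bot.get_obs()['t'])
E
```

```text
top mould rect mm ((486.397216796875, 109.89988708496094), (70.46358489990234, 70.2224349975586), 54.33143997192383) 689
dark rect ((487.7372131347656, 110.14578247070312), (53.687923431396484, 27.282629013061523), 56.27644729614258) 181
handle [0.487  0.108  0.1159] 0.12021931843164535 43
head [ 0.6068 -0.1175  0.2073] [0.6988 0.0002 0.9262] 23160 ((644.2720947265625, -53.389991760253906), (93.49755096435547, 97.8031234741211), 43.411598205566406)
scene mould rect mm ((487.340576171875, 112.08822631835938), (70.11935424804688, 74.36390686035156), 54.078487396240234) 501
dark rect ((484.3813171386719, 113.26777648925781), (49.22380828857422, 24.74102783203125), 52.529563903808594) 122
handle [0.4836 0.1138 0.0975] 0.1242737991726246 83
head [ 0.6031 -0.1176  0.1502] [0.6982 0.0003 0.7469] 4555 ((639.6483764648438, -54.48030090332031), (100.00467681884766, 90.07218933105469), 54.07663345336914)
lens
[[ 0.6271 -0.0583  0.206 ]
 [ 0.6258 -0.065   0.2083]
 [ 0.6253 -0.0607  0.2085]
 [ 0.6232 -0.0635  0.2076]
 [ 0.621  -0.0609  0.2085]
 [ 0.6218 -0.0611  0.2111]]
camera_stand
[[ 0.6578 -0.0582  0.0017]
 [ 0.6621 -0.0536 -0.0012]
 [ 0.6591 -0.055   0.0021]
 [ 0.6627 -0.0566 -0.0009]]
oblong_mould_top
[[ 0.4842  0.1094  0.0389]
 [ 0.49    0.1143  0.0366]
 [ 0.4867  0.1118  0.0397]
 [ 0.4886  0.1106  0.0405]
 [ 0.6632 -0.0548  0.0002]
 [ 0.6272 -0.0663  0.2078]
 [ 0.484   0.1099  0.0422]
 [ 0.4872  0.1161  0.0386]]
2.5
```

View pics/crop1.png

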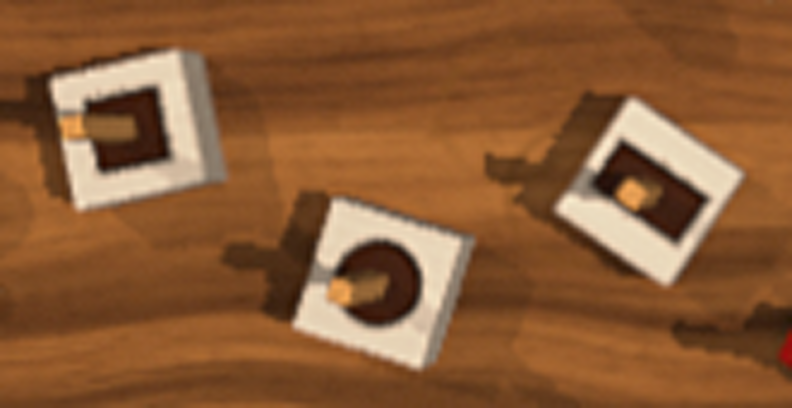

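The crop confirms it: the right-hand mould, top-image (270,265), holds the rectangular dark block. Its neighbours are round (214,284) and square (162,251). Next I need the lens yaw and the move vectors.

```bash
cat >> h.py <<'E'
from scipy.spatial.transform import Rotation as R
def rot(o):
    q=o['tool_rot']; return R.from_quat([q[1],q[2],q[3],q[0]]).as_matrix()
def st(): 
    o=bot.get_obs(); M=rot(o); return o,np.array(o['eef_pos']),M
def delta(target,yawy=None):
    o,p,M=st(); d=M.T@(np.array(target)-p)
    s=None
    if yawy is not None:
        cur=np.degrees(np.arctan2(M[1,1],M[0,1])); s=-(((yawy-cur)+90)%180-90)
    print('t',round(o['t'],2),'d',np.round(d,4),'spin',s,'q',np.round(o['q'],2)); return d,s
E
python3 - <<'E'
from h import *
np.set_printoptions(precision=4,suppress=True)
for c in ['top','scene']:
    h=np.load(f'pics/head_{c}.npy'); h=h[(h[:,2]>.17)&(h[:,2]<.29)]; print(c,len(h),h[:,:3].min(0),h[:,:3].max(0))
    P=h[:,:3]
    # RANSAC top plane
    best=None;rng=np.random.default_rng(0)
    for _ in range(400):
        a=P[rng.choice(len(P),3,False)]; n=np.cross(a[1]-a[0],a[2]-a[0]); L=np.linalg.norm(n)
        if L<1e-6: continue
        n/=L; k=abs((P-a[0])@n)<.002
        if best is None or k.sum()>best.sum(): best=k
    Q=P[best]; u,s,v=np.linalg.svd(Q-Q.mean(0)); n=v[2]*np.sign(v[2][2]); print('n',n,best.sum(),'tilt',np.degrees(np.arccos(n[2])),'leanyaw',np.degrees(np.arctan2(-n[1],-n[0])),'rect',cv2.minAreaRect(Q[:,:2].astype(np.float32)*1000))
delta([.487,.111,.2],55)
E
```

```text
top 845 [ 0.6186 -0.0855  0.2073] [ 0.6988 -0.024   0.2505]
n [-0.3379 -0.0425  0.9402] 465 tilt 19.91004010513663 leanyaw 7.16163716062444 rect ((650.0091552734375, -56.88142013549805), (55.94346618652344, 54.06981658935547), 11.664962768554688)
scene 587 [ 0.6179 -0.0832  0.171 ] [ 0.6982 -0.0202  0.2527]
n [-0.391  -0.0642  0.9181] 199 tilt 23.343872118602874 leanyaw 9.32821715864962 rect ((648.025634765625, -53.200523376464844), (59.231239318847656, 55.358741760253906), 8.706740379333496)
t 2.5 d [ 0.4911 -0.5838  0.0393] spin 58.3643042152473 q [ 1.05  0.48  0.02  1.56 -0.01  1.11 -0.08]
```

Request:
send_rows --deltas "0.012 -0.015 0 0;0.036 -0.044 0 0;0.062 -0.075 0 0;0.09 -0.107 0 0;0.118 -0.14 0 0" --claw 0.5 --force 20

```text
t: 3.0
eef_pos: [0.3208, -0.4429, 0.2394]
tool_rot: [0.0, 0.979, 0.202, 0.0]
contact_force: [0.5, 1.4, 0.2]
gripper_width: 0.501
grasp_force: 0.0
```

Request:
send_rows --deltas "0.028 -0.033 0 0;0.056 -0.067 0 0;0.084 -0.1 0 0;0.112 -0.133 0 0;0.14 -0.167 0 0"

```text
t: 3.5
eef_pos: [0.3832, -0.234, 0.2397]
tool_rot: [0.0, 0.979, 0.202, 0.0]
contact_force: [2.0, -0.4, -0.4]
gripper_width: 0.504
grasp_force: 0.0
```

Request:
send_rows --deltas "0.028 -0.033 0 0;0.056 -0.067 0 0;0.084 -0.1 0 0;0.112 -0.133 0 0;0.14 -0.167 0 0"

```text
t: 4.0
eef_pos: [0.4455, -0.0251, 0.2397]
tool_rot: [0.0, 0.979, 0.202, 0.001]
contact_force: [0.9, -0.2, 0.1]
gripper_width: 0.503
grasp_force: 0.0
```

Request:
send_rows --deltas "0.025 -0.03 0 6;0.05 -0.06 0 14;0.07 -0.085 0 22;0.086 -0.103 0 30;0.092 -0.11 0 38"

```text
t: 4.5
eef_pos: [0.4864, 0.1139, 0.2396]
tool_rot: [-0.001, 0.992, -0.128, 0.0]
contact_force: [-0.3, -0.1, -0.3]
gripper_width: 0.5
grasp_force: 0.0
```

Request:
send_rows --deltas "0 0 0 8;0 0 0 15;0 0 0 20;0 0 0 20;0 0 0 20"

```text
t: 5.0
eef_pos: [0.486, 0.1108, 0.2394]
tool_rot: [-0.0, 0.955, -0.297, 0.0]
contact_force: [-0.4, 0.8, -0.3]
gripper_width: 0.499
grasp_force: 0.0
```

```bash
python3 - <<'E'
from h import *
delta([.487,.111,.2],55)
p=bot.read_camera('wrist'); save(p,'w1'); 
o,e,M=st(); print(e,o['gripper_width'])
for q in ['oblong_mould_top','oblong_handle','oblong_block']:
    for r in bot.landmark_of(p,q): print(q,np.round(r['xyz'],4),round(r['confidence'],2))
ys,xs=np.mgrid[0:480,0:640]; uv=np.c_[xs.ravel(),ys.ravel()]
w=world(p,uv);d=p['depth'].ravel()>0; near=np.hypot(w[:,0]-.486,w[:,1]-.111)<.056
col=p['img'].reshape(-1,3).astype(int).sum(1)
for n,k in [('mould',d&near&(abs(w[:,2]-.04)<.004)),('block',d&near&(abs(w[:,2]-.043)<.006)&(col<200)),('handletop',d&near&(abs(w[:,2]-.119)<.005)),('handle',d&near&(w[:,2]>.06)&(w[:,2]<.1))]:
    print(n,k.sum(), cv2.minAreaRect(w[k][:,:2].astype(np.float32)*1000) if k.sum()>3 else '')
E
```

```text
t 5.0 d [ 0.0007 -0.0008  0.0394] spin 0.5028228483791963 q [-0.02  0.21 -0.37  1.95  0.09  1.   -2.61]
[0.48596278 0.11076915 0.23939859] 0.500553869454838
oblong_handle [0.3961 0.0185 0.0777] 0.71
oblong_handle [0.4845 0.1108 0.0862] 0.62
oblong_handle [0.4865 0.11   0.0257] 0.44
oblong_block [ 0.548  -0.0549  0.0181] 0.95
oblong_block [ 0.4469 -0.1482  0.0185] 0.86
oblong_block [0.4864 0.1116 0.0263] 0.77
oblong_block [0.3961 0.0213 0.0138] 0.75
mould 6358 ((486.7753601074219, 110.00100708007812), (70.19760131835938, 71.05365753173828), 54.248809814453125)
block 1785 ((487.3352355957031, 109.16937255859375), (52.62078094482422, 27.28114128112793), 54.43438720703125)
handletop 353 ((487.1536865234375, 109.83930969238281), (11.98903751373291, 12.074966430664062), 52.30302810668945)
handle 225 ((491.0892028808594, 106.82156372070312), (11.976067543029785, 2.3764145374298096), 52.71377944946289)
```

View pics/w1.png

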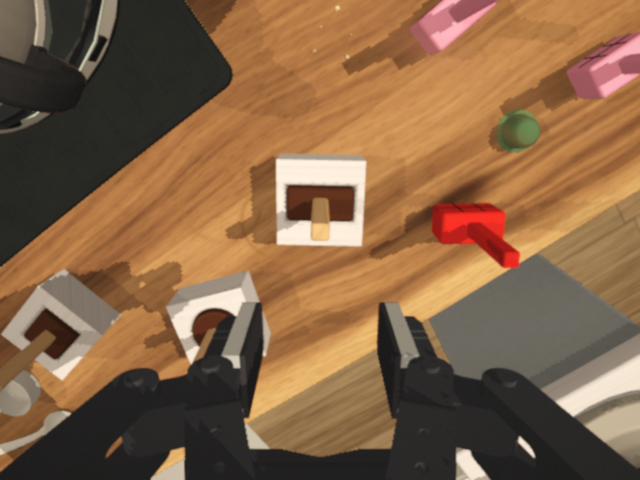

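The wrist view shows the oblong stick's handle at (320,215), centred between the fingers in x. The red decoy at (470,230) and the round mould are clear of the descent.

Request:
send_rows --deltas "0.0015 0 0.02 1.3;0.0015 0 0.05 1.3;0.0015 0 0.085 1.3;0.0015 0 0.115 1.3;0.0015 0 0.135 1.3" --claw 0.45

```text
t: 5.7
eef_pos: [0.4862, 0.1095, 0.1023]
tool_rot: [0.001, 0.951, -0.308, -0.001]
contact_force: [0.1, -0.8, -0.3]
gripper_width: 0.45
grasp_force: 0.0
```

Request:
send_rows --deltas "0 0 0.012 0;0 0 0.021 0;0 0 0.026 0;0 0 0.026 0;0 0 0.026 0"

```text
t: 6.2
eef_pos: [0.4877, 0.1101, 0.079]
tool_rot: [-0.0, 0.951, -0.308, 0.001]
contact_force: [0.4, 0.4, -0.7]
gripper_width: 0.448
grasp_force: 0.0
```

Request:
send_rows --deltas "0 0 0 0;0 0 0 0;0 0 0 0;0 0 0 0;0 0 0 0" --claw 0 --force 20

```text
t: 6.7
eef_pos: [0.4876, 0.11, 0.0789]
tool_rot: [-0.0, 0.951, -0.308, 0.0]
contact_force: [-1.3, -0.7, 5.7]
gripper_width: 0.135
grasp_force: 24.0
```

Request:
send_rows --deltas "0 0 0 0;0 0 0 0;0 0 0 0"

```text
t: 7.0
eef_pos: [0.4876, 0.11, 0.0789]
tool_rot: [-0.0, 0.951, -0.309, 0.0]
contact_force: [-0.5, -0.5, 6.1]
gripper_width: 0.137
grasp_force: 24.0
```

Request:
send_rows --deltas "0 0 -0.006 0;0 0 -0.018 0;0 0 -0.032 0;0 0 -0.044 0;0 0 -0.05 0"

```text
t: 7.5
eef_pos: [0.4878, 0.1101, 0.1299]
tool_rot: [-0.001, 0.951, -0.309, 0.001]
contact_force: [0.7, -0.4, -0.5]
gripper_width: 0.138
grasp_force: 23.2
```

Request:
send_rows --deltas "0 0 0 0;0 0 0 0;0 0 0.01 0;0 0 0.02 0;0 0 0.027 0"

```text
t: 8.0
eef_pos: [0.4862, 0.1097, 0.0995]
tool_rot: [0.001, 0.951, -0.308, -0.001]
contact_force: [0.3, -0.3, -1.0]
gripper_width: 0.138
grasp_force: 23.2
```

Request:
send_rows --deltas "0 0 0 0;-0.002 0 0 0;-0.005 0 0 0;-0.009 0 0 0;-0.013 0 0 0"

```text
t: 8.5
eef_pos: [0.477, 0.1175, 0.1019]
tool_rot: [-0.0, 0.951, -0.309, 0.001]
contact_force: [1.0, -2.8, 1.6]
gripper_width: 0.134
grasp_force: 23.5
```

Request:
send_rows --deltas "-0.004 0 0 0;-0.008 0 0 0;-0.011 0 0 0;-0.013 0 0 0;-0.013 0 0 0"

```text
t: 9.0
eef_pos: [0.4658, 0.1256, 0.1012]
tool_rot: [-0.0, 0.951, -0.308, -0.0]
contact_force: [0.8, -1.1, -0.7]
gripper_width: 0.133
grasp_force: 23.7
```

```bash
python3 - <<'E'
from h import *
p=bot.read_camera('wrist'); save(p,'w2')
s=bot.read_camera('scene'); a=s['img'][250:370,240:400,::-1]; c=cv2.resize(a,None,fx=4,fy=4,interpolation=cv2.INTER_CUBIC)
cv2.imwrite('pics/c2.png',np.hstack([cv2.resize(c,(400,300)),cv2.resize(p['img'][:,:,::-1],(400,300))]))
print(st()[1])
E
```

```text
[0.46586917 0.12552772 0.10125342]
```

View pics/c2.png

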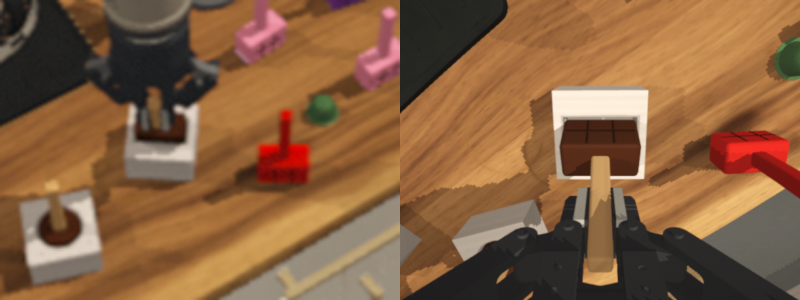

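The block has tilted with its handle leaning back, still in the cavity mouth. I'll firm up the grip, lift, and measure the tilt.

Request:
send_rows --deltas "0 0 0 0;0 0 0 0;0 0 -0.006 0;0 0 -0.016 0;0 0 -0.03 0" --force 50

```text
t: 9.6
eef_pos: [0.4654, 0.1252, 0.1317]
tool_rot: [0.0, 0.951, -0.308, -0.001]
contact_force: [0.3, -0.6, -1.0]
gripper_width: 0.136
grasp_force: 51.9
```

Request:
send_rows --deltas "0 0 -0.02 0;0 0 -0.045 0;0 0 -0.07 0;0 0 -0.09 0;0 0 -0.1 0"

```text
t: 10.1
eef_pos: [0.4666, 0.1257, 0.2338]
tool_rot: [-0.001, 0.951, -0.308, 0.001]
contact_force: [-0.0, -0.7, -0.9]
gripper_width: 0.129
grasp_force: 51.9
```

```bash
cat >> h.py <<'E'
def stick():
    """tilt of the held block from the wrist camera, in tool axes; fits planes to dark pixels"""
    p=bot.read_camera('wrist'); o,e,M=st()
    m=[r for r in bot.masks_of(p,'oblong_block') ]
    ys,xs=np.mgrid[0:480,0:640]; w=world(p,np.c_[xs.ravel(),ys.ravel()]); t=(w-e)@M
    col=p['img'].reshape(-1,3).astype(int)
    base=(p['depth'].ravel()>0)&(np.abs(t[:,1])<.032)&(t[:,2]>.012)&(t[:,2]<.095)&(t[:,0]>-.03)&(t[:,0]<.065)
    out=[]
    for r in m: 
        k=r['mask'].ravel()&base; print('mask',r['confidence'],r['mask'].sum(),k.sum())
    dk=base&(col.sum(1)<260)&(col[:,0]>col[:,2]+8)
    P=t[dk]; print('dark',dk.sum(),P.min(0),P.max(0))
    rng=np.random.default_rng(0)
    for it in range(2):
        best=np.zeros(len(P),bool)
        for _ in range(500):
            a=P[rng.choice(len(P),3,False)]; n=np.cross(a[1]-a[0],a[2]-a[0]); L=np.linalg.norm(n)
            if L<1e-8: continue
            k=abs((P-a[0])@(n/L))<.0012
            if k.sum()>best.sum(): best=k
        Q=P[best]; c=Q.mean(0); n=np.linalg.svd(Q-c,full_matrices=False)[2][2]; n=n*np.sign(n[0]-n[2])
        print('plane',best.sum(),'c',np.round(c,4),'n',np.round(n,3),'ang x/-z',np.round(np.degrees([np.arccos(n[0]),np.arccos(-n[2])]),1),'min',Q.min(0).round(4),'max',Q.max(0).round(4)); P=P[~best]
    return p,e,M
E
python3 - <<'E'
from h import *
p,e,M=stick(); save(p,'w3'); print(e,st()[0]['t'])
E
```

```text
mask 0.92 465 0
mask 0.72 16974 11248
mask 0.7 2781 0
mask 0.57 3452 0
dark 10032 [ 0.00369243 -0.0262672   0.01647699] [0.03955399 0.02787453 0.0632399 ]
plane 5131 c [0.0335 0.001  0.0438] n [ 0.947 -0.001 -0.322] ang x/-z [18.8 71.2] min [ 0.0275 -0.0254  0.0288] max [0.0396 0.0272 0.0632]
plane 4592 c [0.0174 0.0007 0.0338] n [-0.305 -0.001 -0.952] ang x/-z [107.7  17.7] min [ 0.0038 -0.0256  0.0298] max [0.0307 0.0274 0.0394]
[0.46710265 0.12577476 0.2343526 ] 10.2
```

View pics/w3.png

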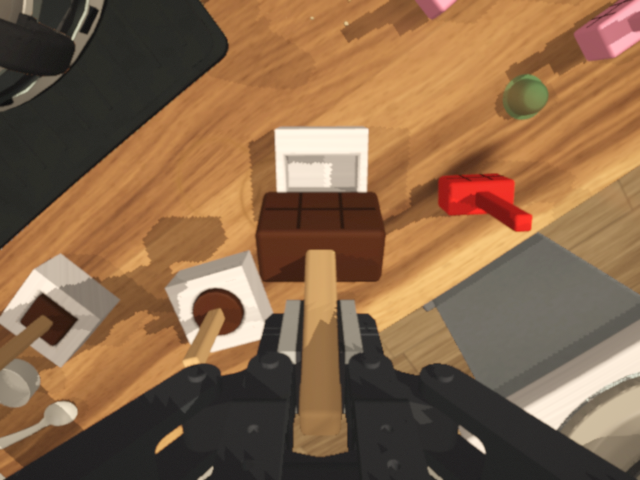

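The wrist view shows the stick held at about 18.5° lean, with the block face at (320,210). Now I'll carry it to the camera.

Request:
send_rows --deltas "0.006 0.007 0 0;0.02 0.022 0 0;0.038 0.042 0 0;0.058 0.063 0 0;0.078 0.085 0 0"

```text
t: 10.7
eef_pos: [0.4784, 0.0088, 0.2299]
tool_rot: [0.001, 0.951, -0.308, -0.001]
contact_force: [0.9, 0.7, -0.7]
gripper_width: 0.129
grasp_force: 51.9
```

Request:
send_rows --deltas "0.02 0.022 0.003 -4;0.039 0.042 0.006 -11;0.052 0.057 0.01 -18;0.06 0.066 0.014 -25;0.063 0.068 0.016 -31"

```text
t: 11.2
eef_pos: [0.4889, -0.0841, 0.2133]
tool_rot: [0.0, 0.999, -0.042, -0.002]
contact_force: [-0.0, 0.2, -1.1]
gripper_width: 0.134
grasp_force: 51.9
```

Request:
send_rows --deltas "0 0 0 -6;0 0 0 -11;0 0 0 -14;0 0 0 -14;0 0 0 -14"

```text
t: 11.7
eef_pos: [0.4897, -0.0819, 0.2144]
tool_rot: [-0.0, 0.997, 0.078, -0.001]
contact_force: [-0.4, -0.5, -1.6]
gripper_width: 0.136
grasp_force: 51.9
```

```bash
python3 - <<'E'
from h import *
np.set_printoptions(precision=4,suppress=True)
p,e,M=stick(); print('e',e,'toolx yaw',np.degrees(np.arctan2(M[1,0],M[0,0])))
o=[]
for c in ['wrist','scene','top']:
    if c!='wrist': p=bot.read_camera(c)
    for q in ['lens','oblong_block']:
        for r in bot.landmark_of(p,q): 
            if q=='lens' or r['xyz'][2]>.1: print(c,q,r['xyz'],r['confidence'])
    if c=='scene': S=p
    ys,xs=np.mgrid[0:480,0:640]; w=world(p,np.c_[xs.ravel(),ys.ravel()]); k=(p['depth'].ravel()>0)&(w[:,2]>.17)&(w[:,2]<.29)&(w[:,0]>.6)&(np.hypot(w[:,0]-.655,w[:,1]+.058)<.06); print(c,'head pts',k.sum(), w[k].min(0) if k.sum() else '')
    if c=='wrist': W=p; np.save('pics/hw.npy',np.c_[w[k],np.argwhere(k)])
save(S,'s4'); a=cv2.resize(S['img'][130:280,230:430,::-1],(400,300),interpolation=cv2.INTER_CUBIC)
cv2.imwrite('pics/c4.png',np.hstack([a,cv2.resize(W['img'][:,:,::-1],(400,300))]))
print(bot.get_obs()['t'])
E
```

```text
mask 0.96 2893 3
mask 0.87 4027 0
mask 0.74 2893 0
mask 0.61 16943 11191
mask 0.58 3597 0
dark 10008 [ 0.0032 -0.0259  0.0174] [0.039  0.0277 0.0624]
plane 5221 c [0.0329 0.0008 0.0432] n [ 0.944 -0.    -0.33 ] ang x/-z [19.3 70.7] min [ 0.0264 -0.0254  0.0287] max [0.039  0.0271 0.0624]
plane 4465 c [0.0166 0.0003 0.0335] n [-0.313 -0.002 -0.95 ] ang x/-z [108.2  18.2] min [ 0.0033 -0.0258  0.0291] max [0.0295 0.0272 0.0391]
e [ 0.4899 -0.0818  0.2146] toolx yaw 8.970505688471194
wrist oblong_block [0.5105, -0.0801, 0.1653] 0.94
wrist head pts 0 
scene lens [0.6255, -0.0635, 0.2096] 0.72
scene oblong_block [0.5129, -0.0786, 0.1602] 0.66
scene head pts 589 [ 0.6179 -0.0834  0.1714]
top lens [0.6223, -0.0602, 0.2079] 0.57
top lens [0.4389, 0.2522, 0.0241] 0.26
top head pts 839 [ 0.6181 -0.0855  0.2101]
12.2
```

View pics/c4.png

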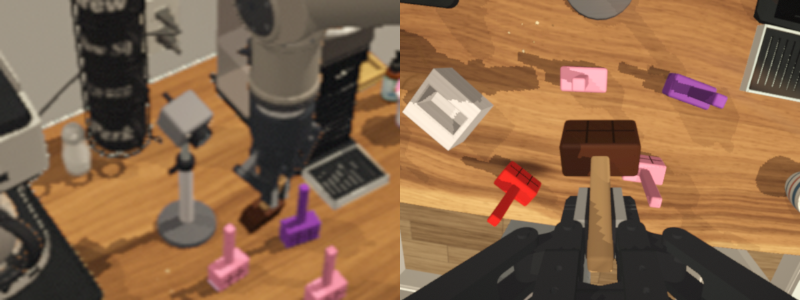

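The crop shows the block held in front of the camera head, leaning back and facing the lens, with nothing touching. One 2 mm trim, then settle.

Request:
send_rows --deltas "0.001 0 -0.001 0;0.002 0 -0.002 0;0.002 0 -0.002 0;0.002 0 -0.002 0;0.002 0 -0.002 0"

```text
t: 12.7
eef_pos: [0.4924, -0.0811, 0.2173]
tool_rot: [-0.0, 0.997, 0.079, -0.0]
contact_force: [0.0, 0.4, -1.6]
gripper_width: 0.135
grasp_force: 51.9
```

Request:
send_rows --deltas "0 0 0 0;0 0 0 0;0 0 0 0;0 0 0 0;0 0 0 0"

```text
t: 13.2
eef_pos: [0.4925, -0.0811, 0.2173]
tool_rot: [0.0, 0.997, 0.079, 0.0]
contact_force: [-0.3, -0.7, -0.9]
gripper_width: 0.13
grasp_force: 51.9
```

```bash
python3 - <<'E'
from h import *
p,e,M=stick(); o=bot.get_obs(); print(e,o['t'],o['grasp_force'],np.abs(o['joint_vel']).max())
print(bot.hand_in())
E
```

```text
mask 0.95 3981 0
mask 0.89 2862 3
mask 0.79 2842 0
mask 0.79 3458 0
mask 0.56 16792 11139
dark 10011 [ 0.00325465 -0.02602145  0.01673033] [0.03930876 0.02769805 0.06170792]
plane 5177 c [0.0332 0.0006 0.043 ] n [ 0.945 -0.004 -0.326] ang x/-z [19. 71.] min [ 0.0267 -0.0257  0.0282] max [0.0393 0.0268 0.0617]
plane 4537 c [0.0171 0.0006 0.0332] n [-0.31  -0.    -0.951] ang x/-z [108.  18.] min [ 0.0036 -0.0258  0.029 ] max [0.0298 0.027  0.0389]
[ 0.49246609 -0.08115898  0.21728832] 13.3 51.89694821834564 0.0009821973973492242
the job is handed in; nothing more can be done
None
```

I handed the job in at 13.3 s with the oblong stick held still about 12 cm in front of the lens, leaning back about 18.5° by my measurement, broad side facing the lens; the hand-in returned no verdict.

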